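# Slide the tool panel back into its bench rack and bar it in

## Robot

A 6-joint arm with a two-finger parallel gripper is mounted at the origin on the work surface. World frame = base frame: x ahead of the robot, y to its left, z up, the work surface at z = 0. Lengths are in mm, angles in rad, forces in N, time in s.
With the tool pointing down it reaches from about 350 to 975 mm from the base axis. Payload 7.1 kg.
Tool frame: the origin (TCP) lies at the very end of the fingers, on their centre line; the grasp point (between the pads) lies 19 mm behind it; y points along the fingers, x is the direction in which the jaws open and shut, and the axes are right-handed (so a half turn about y gives the same grasp; the last joint's range is limited). The gripper opens to 88 mm and grips with 3 to 60 N. Pads are 20 mm wide; open, the fingers measure 115 mm over their backs; the gripper's body (75 mm by 178 mm) begins 61 mm behind the grasp point.
Start: joints at [-1.323, 0.423, 1.63, -0, 1.089, -0.019], TCP at [164.797, -602.865, 222.675] pointing down, gripper open.
Joint ranges: [-3, 3], [-0.9, 2.11], [0.09, 2.58], [-1.31, 4.45], [0.11, 2.69], [-2.54, 2.54]. Speed limits (rad/s): [2.39, 2.39, 3.01, 3.14, 3.14, 3.14].

## Interface

Orientations are given as a rotation vector (axis times angle).
In Python, from workcell import ctrl gives the robot as it stands. The module is installed in compiled form; this text tells all that it offers.
- The arm moves only by the tool jog_arm, never from a script. Its argument "steps" is a list of rows, each an object with "turn": the turn, a rotation vector about the world's x, y, z scaled (see below), a list of three; "dp": the shift along the world's x, y, z scaled (see below), a list of three; "claw": the opening, from 0 (shut) to 1 (fully open). In form: [{"turn": [wx, wy, wz], "dp": [x, y, z], "claw": claw}, ...]. A call has 1 to 12 rows; each row is the pose to reach, as a shift and turn from the pose measured when the call began, turning the shorter way round; what a row does not reach only later rows make up. The controller multiplies each number of a shift by 80 mm and each number of a turn by pi rad. A row lasts 1/12 s, in which the tool goes at most 41.7 mm and 7.16 degrees, less where a joint would pass 70% of its speed; a pose out of reach is approached as far as the arm can. A call with a number of a shift or a turn outside -1 to 1 is refused whole. A call with a gripper value outside its range is refused whole. The fingers move at their own pace and stop on an object; the grip force is fixed at half the most. Time passes only in rows, so rows that repeat a pose let the fingers close. It gives the time, the measured TCP pose, the force and the opening at its end, in the units of the state.
- ctrl.get_obs(): the state, without advancing time (a new reading comes with each control period).
- ctrl.get_image(name): name is "scene" or "top" or "wrist"; returns a dict with "img" (400x640x3 uint8, red, green, blue), "range_z" (400x640 float32, mm along the optical axis (not along the pixel's ray), 0 where there is no reading), "fovy" (degrees; the focal length in pixels is half the picture's height over the tangent of half this angle, whatever the lens; pixels are square), "cx", "cy" (the principal point, pixels), "dist_coeffs" ([k1, k2, p1, p2, k3] as OpenCV has them; the pictures are not rectified), "camera_from_world" (4x4, takes a point from world to camera coordinates); the wrist camera has in their place "hand_eye" (4x4, takes a point from camera to tool coordinates, whose origin is the TCP and whose axes are the tool frame's). Camera axes: x right, y down, z forward; pixel columns grow to the right and rows downward; lengths in mm; the calibration is good to about 2 mm. A picture is of the moment at which its call begins: read the wrist's pose just before it.
- ctrl.close_job(): hands the job in, once; it reports no verdict.
The state is a dict: "t": time; "qpos": joint angles; "qvel": joint speeds; "joint_torque": joint torques, N m; "ee_pos": TCP position; "orientation": TCP orientation; "ft_force": force on the tool from outside, world axes, zero at the start; "moment": the same for the moment, N m; "width": finger opening in mm.
Only numpy, scipy, OpenCV 4.12 (cv2) and the standard library are available. Lean on these libraries where they do the work, as an engineer would, in place of code of your own. Each camera call takes 0.05 s, during which the arm holds its last target.

## Task

Put the upright plywood tool panel back in the empty bay of the bench rack: slide it edgewise into the bay's narrow guides, metal face outwards, until it is fully home like its neighbours. Only then swing that bay's keeper bar fully shut across the panel's metal face. Leave the other things on the bench where they are.

Things in the scene. Friction and masses are not known exactly. Their poses are not given: they have to be found in the camera images.
- panel_mid (a point): Centre of the loose panel's plywood board, 50 mm above its underside. Board 130 long (x -65 to +65), 8 thick (y), 100 high (z), standing upright. At its -x end a metal face plate, x -75 to -65, 46 wide (y), 100 high, keeps it standing. The plain +x end enters the rack first. Balance point near x = -30; 0.3 to 0.6 kg.
- panel: The same loose panel as a whole: origin at the centre of the board's underside, axes as panel_mid. Small tools and rubber clips are fixed to both sides of the board between 22 and 60 mm above its underside, out to 11 mm from its mid-plane; the board is bare above 60 mm.
- bay_home (a point): Where panel_mid must end: the board's centre when the panel is fully home in the empty bay, 50 mm above the bench. x points level into the bay (insertion direction), y to the keeper's pivot side, z up. Bay mouth at x = -63, back stop at x = +65 mm. No raised floor: the panel slides on the bench. When home the face plate lies at x -75 to -65.
- bay_empty: The empty bay; origin on the bench at the middle of its mouth, axes as bay_home. Rails guide the board's lower edge (rails 0 to 14 mm high) and upper edge (86 to 104 mm high). The slot is 11 mm wide from 25 mm behind the mouth inwards and flares to about 27 mm at the mouth.
- rack: Grey steel rack fixed on the bench, 220 wide, 136 deep, 109 high; origin on the bench at the middle of its front, x into the bays. Three bays 68 mm apart along y: two hold fixed panels like the loose one, barred in; the empty one may be any of the three.
- keeper_pivot (a point): Vertical pivot axis of the empty bay's keeper bar, at the bar's mid-height, 86 mm above the bench; at x = -81, y = +33 mm from bay_home, axes as bay_home. Hub 13 mm in diameter on an 8 mm wide bracket that comes out of the rack 59 to 73 mm above the bench.
- keeper_tip (a point): Point on the keeper bar's mid-line, 45 mm from the pivot, 86 mm above the bench. Steel bar 52 mm long from the pivot, 6 thick, 16 high (78 to 94 mm above the bench). The other bays have the same bars, fixed shut.
- keeper (a joint): Keeper bar angle about its vertical pivot, rad. 0 = fully shut against its stop: the bar points along -y of bay_home, 3 mm in front of a home panel's face. It grows as the bar swings out: 1.57 = straight out of the rack (-x), at most 2.3. Seen from above it shuts anticlockwise. Light friction (1 N at the tip) holds it where it is left.
- oilcan: Bystander: steel can standing on the bench, 66 mm across, 110 mm high; origin at the centre of its underside.
- hammer: Bystander: hammer lying on the bench, 260 mm long, 26 mm high; origin under the middle of its length.
- tote: Bystander: open cardboard-coloured parts tray 130 x 100 x 50 mm; origin at the centre of its underside.
Things that resemble listed ones, but are neither listed nor needed, are in the scene too. Leave any purple look-alike of the bay_empty alone.

How it is judged:
By the outcome, as a careful person would: the job done as asked, in the order asked, and still so for the second after the job is handed in, with the robot touching nothing.
It also fails if it takes over 69 s, if anything falls off the work surface, if the arm or the gripper's body presses on something with over 40 N, if the wrist force passes 120 N, or if a joint passes its speed limit or range.

## Working session

There is one attempt and no reset: what is moved stays moved. The work goes in short steps, Python scripts to look and compute and a tool call to move; the robot and the scene stay as the last step left them, time stands still between calls to the robot, and variables do not carry over. Pictures are saved under pics/ and viewed, and the job is handed in when it is done.

Besides the shell and the picture viewer there is one more tool, called after "Emit:" as name([rows], argument=value, ...), one row to a line, values as JSON. jog_arm: Moves the arm, as the interface text tells. Its arguments: {"type":"object","properties":{"steps":{"type":"array","items":{"type":"object","properties":{"turn":{"type":"array","items":{"type":"number"}},"dp":{"type":"array","items":{"type":"number"}},"claw":{"type":"number"}}}}},"required":["steps"]}

```bash
mkdir -p pics; ls
cat > h.py <<'E'
import numpy as np, cv2, pickle
from workcell import ctrl
from scipy.spatial.transform import Rotation as R
def grab(name,tag):
    o=ctrl.get_obs(); d=ctrl.get_image(name); d['obs']=o
    pickle.dump(d,open(f'pics/{tag}.pkl','wb')); cv2.imwrite(f'pics/{tag}.png',d['img'][:,:,::-1]); return d
def load(tag): return pickle.load(open(f'pics/{tag}.pkl','rb'))
def K(d):
    h,w=d['img'].shape[:2]; f=h/2/np.tan(np.radians(d['fovy'])/2)
    return np.array([[f,0,d['cx']],[0,f,d['cy']],[0,0,1]])
def wfc(d):
    if 'camera_from_world' in d: return np.linalg.inv(np.array(d['camera_from_world']))
    o=d['obs']; T=np.eye(4); T[:3,:3]=R.from_rotvec(o['orientation']).as_matrix(); T[:3,3]=o['ee_pos']
    return T@np.array(d['hand_eye'])
def ray(d,uv):
    p=cv2.undistortPoints(np.array(uv,float).reshape(-1,1,2),K(d),np.array(d['dist_coeffs'],float)).reshape(-1,2)
    T=wfc(d); v=np.c_[p,np.ones(len(p))]@T[:3,:3].T; return T[:3,3],v
def onz(d,uv,z):
    c,v=ray(d,uv); return c+v*((z-c[2])/v[:,2])[:,None]
def dep(d,uv):
    c,v=ray(d,uv); z=np.array([d['range_z'][int(round(b)),int(round(a))] for a,b in np.array(uv).reshape(-1,2)]); return c+v*z[:,None]
def tri(obs):
    A=np.zeros((3,3));b=np.zeros(3);L=[]
    for d,uv in obs:
        c,v=ray(d,[uv]); v=v[0]/np.linalg.norm(v[0]); P=np.eye(3)-np.outer(v,v); A+=P;b+=P@c;L.append((c,P))
    x=np.linalg.solve(A,b); return x,[np.linalg.norm(P@(x-c)) for c,P in L]
def cloud(d):
    h,w=d['range_z'].shape; u,v=np.meshgrid(np.arange(w),np.arange(h)); uv=np.c_[u.ravel(),v.ravel()].astype(float)
    p=cv2.undistortPoints(uv.reshape(-1,1,2),K(d),np.array(d['dist_coeffs'],float)).reshape(-1,2)
    z=d['range_z'].ravel(); T=wfc(d); X=(np.c_[p,np.ones(len(p))]*z[:,None])@T[:3,:3].T+T[:3,3]
    X[z==0]=np.nan; return X.reshape(h,w,3)
def crop(tag,x0,y0,x1,y1,s,out):
    im=cv2.imread(f'pics/{tag}.png')[y0:y1,x0:x1]; cv2.imwrite(f'pics/{out}.png',cv2.resize(im,None,fx=s,fy=s,interpolation=cv2.INTER_CUBIC))
def proj(d,P):
    T=np.linalg.inv(wfc(d)); r,_=cv2.Rodrigues(T[:3,:3]); return cv2.projectPoints(np.array(P,float).reshape(-1,1,3),r,T[:3,3],K(d),np.array(d['dist_coeffs'],float))[0].reshape(-1,2)
E
python3 - <<'E'
from h import *
for n in ['scene','top','wrist']:
    d=grab(n,n+'0'); print(n,d['fovy'],d['cx'],d['cy'],d['dist_coeffs'],wfc(d)[:3,3].round(),wfc(d)[:3,2].round(2))
o=ctrl.get_obs(); print(o)
E
```

```text
pics
scene 56.902183542315406 316.5354928314456 201.1115517409521 [0.00329046 0.         0.         0.         0.        ] [976. 450. 803.] [-0.45 -0.38 -0.81]
top 54.400056757898746 317.31838296264823 192.64655930703623 [0.00573603 0.         0.         0.         0.        ] [ 433.   78. 1267.] [ 0.11  0.02 -0.99]
wrist 70.02447239315917 317.05301340880015 204.52522553758874 [-0.03492356  0.          0.          0.          0.        ] [ 241. -583.  385.] [-0.27 -0.07 -0.96]
{'t': 0.15, 'qpos': array([-1.32297999e+00,  4.23660832e-01,  1.63047906e+00,  2.85578127e-06,
        1.08860551e+00, -1.89977127e-02]), 'qvel': array([-0.00075128, -0.00214937, -0.002444  ,  0.00060859, -0.00100306,
        0.00152221]), 'joint_torque': array([ 8.80167636e-05, -5.44984531e+01, -2.73919594e+01,  6.44319272e-02,
        2.04263767e-02, -7.84762847e-05]), 'ee_pos': array([ 164.71169036, -602.47248842,  222.09696786]), 'orientation': array([-1.3229382 ,  1.01107471, -1.00957401]), 'ft_force': array([-0.0637142 , -1.28827705,  0.18112687]), 'moment': array([0.02467149, 0.00998819, 0.05393963]), 'width': 87.84766810127144}
```

View pics/scene0.png

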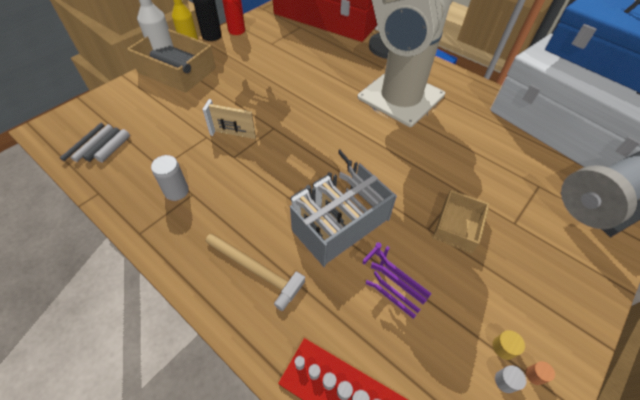

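View pics/top0.png

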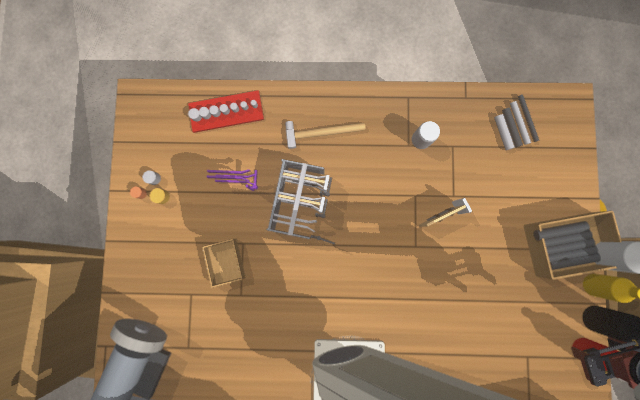

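View pics/wrist0.png

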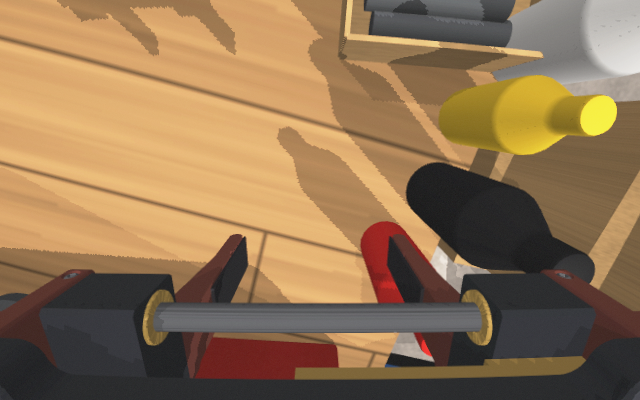

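Run:
```python
from h import *
crop('top0',255,150,345,250,6,'c1'); crop('top0',410,190,480,240,8,'c2'); crop('scene0',280,140,440,320,3.3,'c3'); crop('scene0',195,90,270,150,8,'c4')
```

```text
(no output)
```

View pics/c1.png

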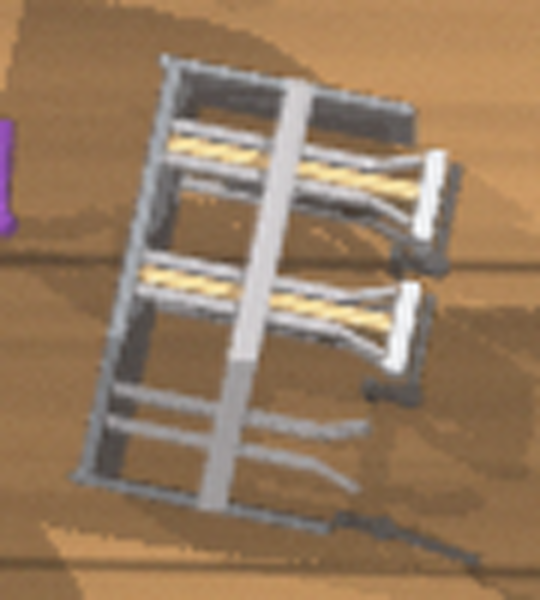

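View pics/c2.png

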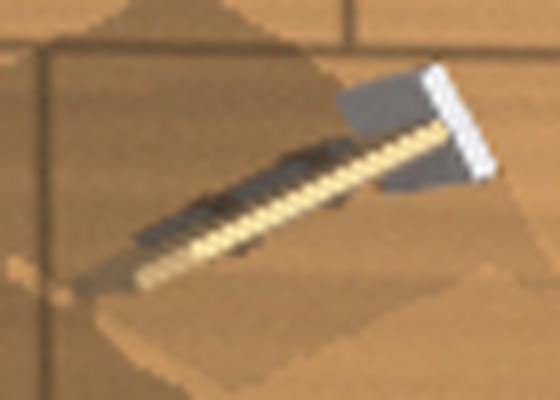

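View pics/c3.png

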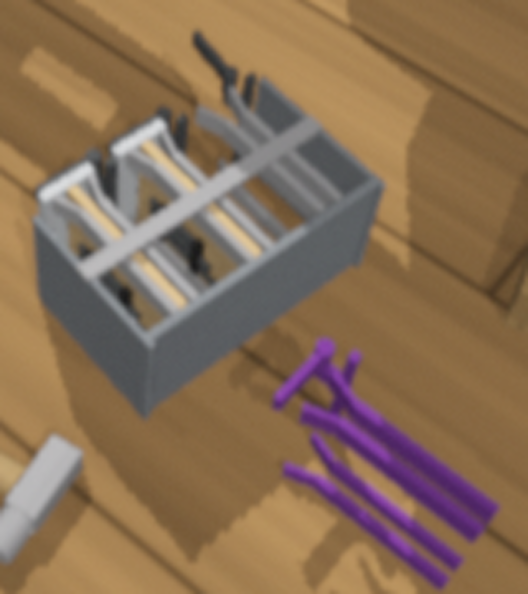

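View pics/c4.png

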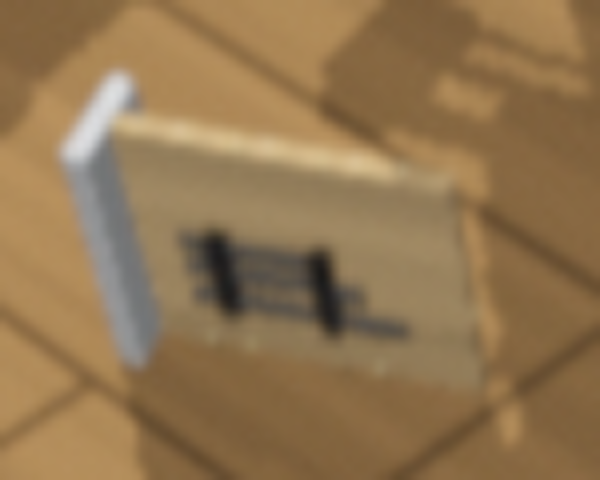

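Run:
```python
from h import *
t=load('top0'); s=load('scene0')
def C(x0,y0,sc,p): return [x0+(p[0]+.5)/sc-.5, y0+(p[1]+.5)/sc-.5]
end=C(410,190,8,(140,282)); pj=C(410,190,8,(447,128)); pa=C(410,190,8,(435,68)); pb=C(410,190,8,(488,172))
print('onz',onz(t,[end,pj,pa,pb],100).round(1)); print('dep',dep(t,[end,pj]).round(1))
se=C(195,90,8,(450,182)); sa=C(195,90,8,(70,155)); sb=C(195,90,8,(122,78))
for a,b in [(end,se),(pa,sa),(pb,sb)]: print(tri([(t,a),(s,b)]))
print('scene onz',onz(s,[se,sa,sb],100).round(1))
# cloud based fit of panel
for d in (t,s):
    X=cloud(d).reshape(-1,3); ok=np.isfinite(X[:,0]); X=X[ok]
    m=(X[:,0]>280)&(X[:,0]<480)&(X[:,1]>-320)&(X[:,1]<-130)&(X[:,2]>85)
    P=X[m]; print(len(P),P.mean(0).round(1),P.min(0).round(1),P.max(0).round(1), np.percentile(P[:,2],[5,50,95]).round(1))
# rack, bystanders
rk=[C(255,150,6,p) for p in [(165,62),(80,478),(410,108),(325,528),(432,155),(418,238),(410,285),(395,370)]]
print('rack z109 bkL bkR frL frR',onz(t,rk[:4],109).round(1)); print('plates z100',onz(t,rk[4:],100).round(1))
kp=[C(255,150,6,p) for p in [(345,520),(475,560)]]
print('keeper z94',onz(t,kp,94).round(1), dep(t,kp).round(1))
```

```text
onz [[ 468.4 -224.1  100. ]
 [ 527.6 -338.5  100. ]
 [ 550.  -334.6  100. ]
 [ 511.5 -353.2  100. ]]
dep [[ 468.5 -224.6   98.3]
 [ 527.7 -338.5   99.8]]
(array([ 468.24844811, -224.60504242,   96.94310766]), [np.float64(0.4000394018383515), np.float64(0.40003940183834835)])
(array([ 549.93563031, -335.07858563,   97.50077694]), [np.float64(0.4841192016502734), np.float64(0.4841192016499486)])
(array([ 511.15063129, -353.1558971 ,   98.9980664 ]), [np.float64(0.555547480101244), np.float64(0.5555474801014046)])
scene onz [[ 470.2 -221.3  100. ]
 [ 551.2 -331.8  100. ]
 [ 511.5 -351.5  100. ]]
27 [ 473.5 -232.2   98.6] [ 467.9 -247.    86.2] [ 480.  -221.9  103.2] [ 87.2  99.9 102.6]
35 [ 475.6 -226.5   95.3] [ 468.  -241.    85.9] [ 479.5 -218.3  101.9] [ 87.   97.  101.3]
rack z109 bkL bkR frL frR [[656.5 212.  109. ]
 [446.9 248.4 109. ]
 [634.8  88.1 109. ]
 [424.4 126.6 109. ]]
plates z100 [[612.4  76.6 100. ]
 [570.1  83.  100. ]
 [546.3  86.7 100. ]
 [503.5  93.5 100. ]]
keeper z94 [[428.5 117.3  94. ]
 [409.8  52.1  94. ]] [[428.5 116.7 109.6]
 [409.8  52.1  92.8]]
```

Run:
```python
from h import *
o=ctrl.get_obs(); print(R.from_rotvec(o['orientation']).as_matrix().round(3)); print(load('wrist0')['hand_eye'])
```

```text
[[ 0.264 -0.     0.965]
 [-0.965  0.001  0.264]
 [-0.001 -1.     0.   ]]
[[ 9.99999372e-01 -1.12092153e-03  4.10917598e-06  7.00427482e-01]
 [-3.21854257e-04 -2.83618082e-01  9.58937266e-01 -1.62748320e+02]
 [-1.07372799e-03 -9.58936665e-01 -2.83618265e-01  7.83809501e+01]
 [ 0.00000000e+00  0.00000000e+00  0.00000000e+00  1.00000000e+00]]
```

Emit:
jog_arm([
  {"dp": [0.4, 0.2, 0.4], "turn": [0, 0, 0.04], "claw": 0.5},
  {"dp": [0.8, 0.5, 0.8], "turn": [0, 0, 0.08], "claw": 0.5},
  {"dp": [1, 0.75, 0.9], "turn": [0, 0, 0.12], "claw": 0.5},
  {"dp": [1, 0.75, 0.9], "turn": [0, 0, 0.15], "claw": 0.5},
])

```text
t: 0.48
ee_pos: [248.8, -540.7, 298.0]
orientation: [-1.475, 0.641, -0.646]
ft_force: [0.1, -0.6, 0.1]
width: 64.9
```

Emit:
jog_arm([
  {"dp": [1, 0.75, 0], "turn": [0, 0, 0.15], "claw": 0.5},
  {"dp": [1, 0.75, 0], "turn": [0, 0, 0.15], "claw": 0.5},
  {"dp": [1, 0.75, 0], "turn": [0, 0, 0.15], "claw": 0.5},
  {"dp": [1, 0.75, 0], "turn": [0, 0, 0.15], "claw": 0.5},
])

```text
t: 0.82
ee_pos: [331.8, -478.1, 298.1]
orientation: [-1.554, 0.265, -0.272]
ft_force: [0.3, 0.2, -0.4]
width: 44.3
```

Emit:
jog_arm([
  {"dp": [1, 0.75, 0], "turn": [0, 0, 0.15], "claw": 0.5},
  {"dp": [1, 0.75, 0], "turn": [0, 0, 0.15], "claw": 0.5},
  {"dp": [1, 0.75, 0], "turn": [0, 0, 0.15], "claw": 0.5},
  {"dp": [1, 0.75, 0], "turn": [0, 0, 0.15], "claw": 0.5},
])

```text
t: 1.15
ee_pos: [414.6, -415.4, 297.9]
orientation: [-1.565, -0.113, 0.105]
ft_force: [0.0, 0.8, -0.4]
width: 44.0
```

Emit:
jog_arm([
  {"dp": [1, 0.75, 0], "turn": [0, 0, 0.12], "claw": 0.5},
  {"dp": [1, 0.75, 0], "turn": [0, 0, 0.12], "claw": 0.5},
  {"dp": [1, 0.75, 0], "turn": [0, 0, 0.12], "claw": 0.5},
  {"dp": [1, 0.75, 0], "turn": [0, 0, 0.12], "claw": 0.5},
])

```text
t: 1.48
ee_pos: [497.4, -352.9, 297.5]
orientation: [-1.527, -0.415, 0.407]
ft_force: [-0.8, -0.4, -0.5]
width: 44.1
```

Emit:
jog_arm([
  {"dp": [0.35, 0.2, -0.1], "turn": [0, 0, 0], "claw": 0.4},
  {"dp": [0.35, 0.2, -0.1], "turn": [0, 0, 0], "claw": 0.4},
])

```text
t: 1.65
ee_pos: [527.5, -334.9, 288.1]
orientation: [-1.526, -0.416, 0.406]
ft_force: [-1.4, 0.7, 0.0]
width: 35.9
```

Run:
```python
from h import *
d=grab('wrist','w1'); o=d['obs']; M=R.from_rotvec(o['orientation']).as_matrix(); print(o['ee_pos'],np.degrees(np.arctan2(M[1,0],M[0,0])),o['qpos'],o['width'])
```

```text
[ 527.50068849 -334.90718123  288.09965734] 30.06740931412015 [-0.58873894  0.35845107  1.56912878  0.0086322   1.21459011 -1.11654111] 35.88910081454926
```

View pics/w1.png

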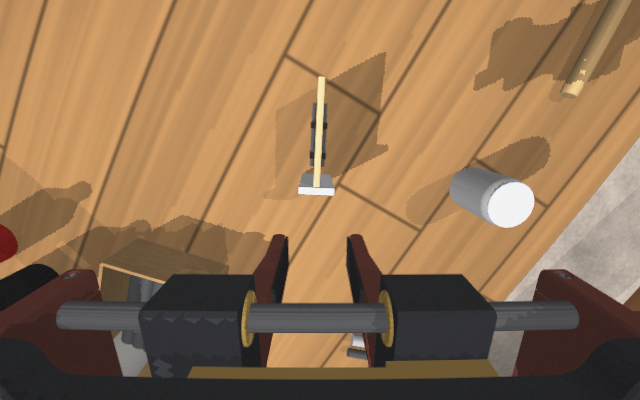

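Run:
```python
from h import *
crop('w1',280,60,360,210,4,'c5')
```

```text
(no output)
```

View pics/c5.png

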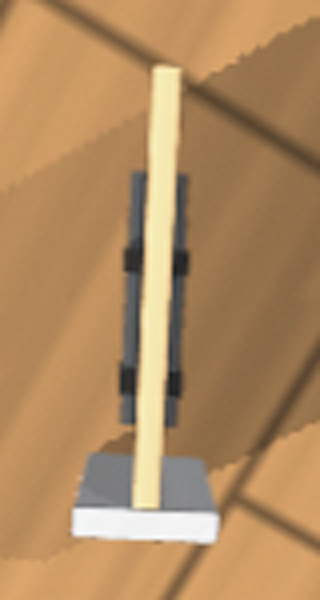

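Run:
```python
from h import *
d=load('w1'); 
C=lambda p:[280+(p[0]+.5)/4-.5,60+(p[1]+.5)/4-.5]
uv=[C(p) for p in [(154,68),(181,68),(134,507),(160,507),(73,508),(218,515),(73,537),(218,543)]]
P=onz(d,uv,100); print(P.round(1)); 
e=(P[0]+P[1])/2; j=(P[2]+P[3])/2; v=e-j; print(np.linalg.norm(v), np.degrees(np.arctan2(v[1],v[0])), (e+j)/2)
w=P[4]-P[5]; print('plate', np.linalg.norm(w), np.degrees(np.arctan2(w[1],w[0])),P[4:].mean(0))
print(dep(d,[C((167,100)),C((150,450)),C((145,525)),C((20,300))]).round(1))
t=load('top0'); s=load('scene0')
from itertools import product
end=[427.05,224.8]; print(tri([(t,end),(d,C((167,68)))]), tri([(s,[195+450.5/8-.5,90+182.5/8-.5]),(d,C((167,68)))]),)
```

```text
[[ 466.9 -224.5  100. ]
 [ 473.6 -220.6  100. ]
 [ 525.7 -338.6  100. ]
 [ 532.8 -334.5  100. ]
 [ 509.2 -348.4  100. ]
 [ 549.9 -327.6  100. ]
 [ 513.8 -356.6  100. ]
 [ 554.6 -335.4  100. ]]
128.2917383188426 117.35906927572361 [ 499.73930735 -279.54912912  100.        ]
plate 45.72493113581079 -152.92092499438206 [ 531.86820454 -342.00690996  100.        ]
[[ 4.745e+02 -2.301e+02  1.002e+02]
 [ 5.209e+02 -3.202e+02  1.011e+02]
 [ 5.314e+02 -3.416e+02  1.015e+02]
 [ 4.578e+02 -3.094e+02  1.000e-01]]
(array([ 469.32673779, -223.19621942,  102.64633005]), [np.float64(0.9667506920665855), np.float64(0.9667506920665133)]) (array([ 469.82913993, -222.36182184,   99.03904133]), [np.float64(0.3023419183603142), np.float64(0.30234191836027347)])
```

Emit:
jog_arm([
  {"dp": [-0.11, 0.22, -0.5], "turn": [0, 0, -0.0155], "claw": 0.5},
  {"dp": [-0.11, 0.22, -1], "turn": [0, 0, -0.0155], "claw": 0.5},
  {"dp": [-0.11, 0.22, -1], "turn": [0, 0, -0.0155], "claw": 0.5},
])

```text
t: 1.95
ee_pos: [512.0, -316.0, 201.9]
orientation: [-1.525, -0.368, 0.375]
ft_force: [-1.3, 0.3, -2.0]
width: 43.8
```

Emit:
jog_arm([
  {"dp": [0, 0, -0.4], "turn": [0, 0, 0], "claw": 0.5},
  {"dp": [0, 0, -0.8], "turn": [0, 0, 0], "claw": 0.5},
  {"dp": [0, 0, -0.8], "turn": [0, 0, 0], "claw": 0.5},
  {"dp": [0, 0, -0.8], "turn": [0, 0, 0], "claw": 0.5},
])

```text
t: 2.28
ee_pos: [511.2, -316.7, 138.1]
orientation: [-1.523, -0.366, 0.375]
ft_force: [0.7, 0.1, 0.6]
width: 43.7
```

Run:
```python
from h import *
d=grab('wrist','w2'); o=d['obs']; M=R.from_rotvec(o['orientation']).as_matrix(); print(o['ee_pos'],np.degrees(np.arctan2(M[1,0],M[0,0])),o['qpos'],o['width'])
```

```text
[ 511.17556574 -316.69764568  138.12830619] 27.127966384305974 [-0.57768607  0.50087197  1.73015013  0.00783943  0.92574635 -1.05590231] 43.70746367703083
```

View pics/w2.png

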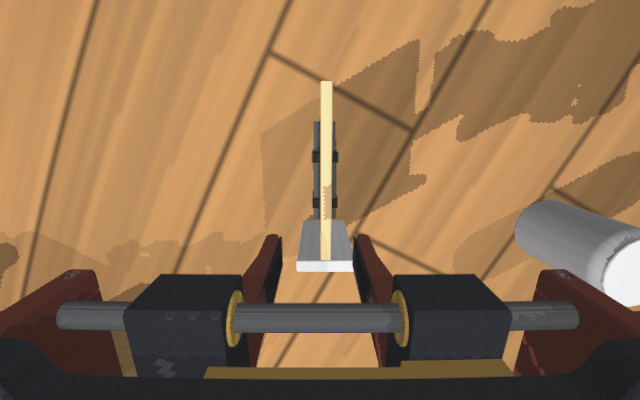

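Run:
```python
from h import *
crop('w2',285,70,365,280,2.8,'c6')
d=load('w2'); o=d['obs']; M=R.from_rotvec(o['orientation']).as_matrix(); print(M.round(4))
```

```text
[[ 0.89   -0.0093 -0.4559]
 [ 0.456   0.0135  0.8899]
 [-0.0021 -0.9999  0.0163]]
```

View pics/c6.png

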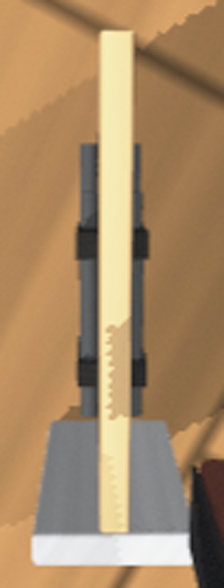

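Run:
```python
from h import *
d=load('w2'); C=lambda p:[285+(p[0]+.5)/2.8-.5,70+(p[1]+.5)/2.8-.5]
uv=[C(p) for p in [(99,30),(134,30),(98,530),(128,530)]]
for z in (100,):
    P=onz(d,uv,z); e=(P[0]+P[1])/2; j=(P[2]+P[3])/2; v=e-j; print(P.round(1),np.linalg.norm(v), np.degrees(np.arctan2(v[1],v[0])), (e+j)/2)
    print('grasp', (e+j)/2-42*v/np.linalg.norm(v), (e+j)/2-35*v/np.linalg.norm(v))
```

```text
[[ 466.1 -223.9  100. ]
 [ 473.4 -220.1  100. ]
 [ 524.8 -338.6  100. ]
 [ 532.2 -334.8  100. ]] 128.91392213306773 117.11834242344888 [ 499.14807572 -279.35891217  100.        ]
grasp [ 518.29293038 -316.74172293  100.        ] [ 515.10212127 -310.51125447  100.        ]
```

Emit:
jog_arm([
  {"dp": [0.09, 0, 0], "turn": [-0.0043, -0.003, 0], "claw": 0.5},
  {"dp": [0.09, 0, -0.45], "turn": [-0.0043, -0.003, 0], "claw": 0.5},
  {"dp": [0.09, 0, -0.9], "turn": [-0.0043, -0.003, 0], "claw": 0.5},
  {"dp": [0.09, 0, -0.9], "turn": [-0.0043, -0.003, 0], "claw": 0.5},
  {"dp": [0.09, 0, -0.9], "turn": [-0.0043, -0.003, 0], "claw": 0.5},
])

```text
t: 2.75
ee_pos: [519.9, -317.4, 68.4]
orientation: [-1.541, -0.373, 0.37]
ft_force: [0.3, -0.6, 1.4]
width: 43.7
```

```bash
cat >> h.py <<'E'
def st():
    o=ctrl.get_obs(); M=R.from_rotvec(o['orientation']).as_matrix()
    print('t',round(o['t'],2),'p',o['ee_pos'].round(1),'yaw',round(np.degrees(np.arctan2(M[1,0],M[0,0])),2),'tooly',M[:,1].round(4),'F',o['ft_force'].round(1),'w',round(o['width'],1),'q',o['qpos'].round(2))
E
python3 -c "from h import *;st()"
```

```text
t 2.75 p [ 519.9 -317.4   68.4] yaw 27.15 tooly [ 0.0025 -0.0017 -1.    ] F [ 0.3 -0.6  1.4] w 43.7 q [-0.57  0.6   1.75 -0.    0.78 -1.04]
```

Emit:
jog_arm([
  {"dp": [-0.015, 0, -0.02], "turn": [0, 0, 0], "claw": 0.2},
  {"dp": [-0.015, 0, -0.02], "turn": [0, 0, 0], "claw": 0.2},
  {"dp": [-0.015, 0, -0.02], "turn": [0, 0, 0], "claw": 0},
  {"dp": [-0.015, 0, -0.02], "turn": [0, 0, 0], "claw": 0},
  {"dp": [-0.015, 0, -0.02], "turn": [0, 0, 0], "claw": 0},
  {"dp": [-0.015, 0, -0.02], "turn": [0, 0, 0], "claw": 0},
])

```text
t: 3.25
ee_pos: [518.9, -317.6, 67.5]
orientation: [-1.542, -0.374, 0.37]
ft_force: [-4.7, -4.0, 10.8]
width: 7.7
```

```bash
python3 -c "
from h import *
st();d=grab('wrist','w3')"
```

```text
t 3.25 p [ 518.9 -317.6   67.5] yaw 27.15 tooly [ 0.0032 -0.0023 -1.    ] F [-4.7 -4.  10.8] w 7.7 q [-0.57  0.6   1.75 -0.    0.78 -1.04]
```

View pics/w3.png

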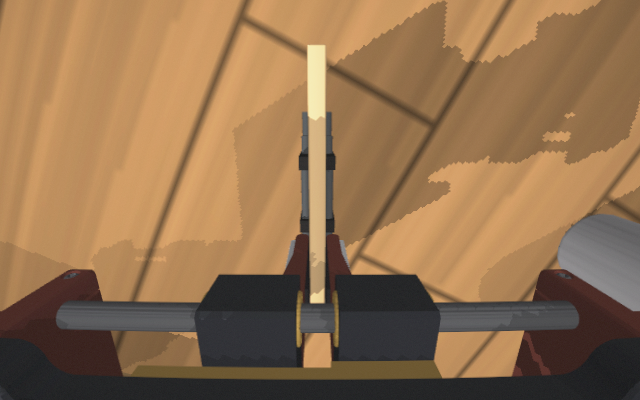

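Emit:
jog_arm([
  {"dp": [0, 0, 0.25], "turn": [0, 0, 0], "claw": 0},
  {"dp": [0, 0, 0.5], "turn": [0, 0, 0], "claw": 0},
  {"dp": [0, 0, 0.75], "turn": [0, 0, 0], "claw": 0},
  {"dp": [0, 0, 1], "turn": [0, 0, 0], "claw": 0},
])

```text
t: 3.63
ee_pos: [518.1, -317.1, 147.4]
orientation: [-1.54, -0.372, 0.371]
ft_force: [0.5, 0.2, -4.1]
width: 8.1
```

Emit:
jog_arm([
  {"dp": [-0.05, 0.25, 0], "turn": [0, 0, -0.01], "claw": 0},
  {"dp": [-0.1, 0.5, 0], "turn": [0, 0, -0.025], "claw": 0},
  {"dp": [-0.2, 0.75, 0], "turn": [0, 0, -0.04], "claw": 0},
  {"dp": [-0.25, 1, 0], "turn": [0, 0, -0.055], "claw": 0},
])

```text
t: 3.97
ee_pos: [496.5, -235.9, 146.7]
orientation: [-1.558, -0.233, 0.235]
ft_force: [-0.6, 0.4, -4.7]
width: 7.8
```

Emit:
jog_arm([
  {"dp": [-0.08, 0.3, 0], "turn": [0, 0, -0.015], "claw": 0},
  {"dp": [-0.15, 0.6, 0], "turn": [0, 0, -0.03], "claw": 0},
  {"dp": [-0.25, 0.9, 0], "turn": [0, 0, -0.045], "claw": 0},
  {"dp": [-0.3, 1, 0], "turn": [0, 0, -0.06], "claw": 0},
])

```text
t: 4.3
ee_pos: [470.1, -152.9, 145.7]
orientation: [-1.567, -0.082, 0.089]
ft_force: [-0.8, 0.3, -4.0]
width: 7.9
```

Emit:
jog_arm([
  {"dp": [-0.08, 0.25, 0], "turn": [0, 0, -0.015], "claw": 0},
  {"dp": [-0.15, 0.5, 0], "turn": [0, 0, -0.03], "claw": 0},
  {"dp": [-0.25, 0.7, 0], "turn": [0, 0, -0.05], "claw": 0},
  {"dp": [-0.3, 0.8, 0], "turn": [0, 0, -0.07], "claw": 0},
  {"dp": [-0.3, 0.8, 0], "turn": [0, 0, -0.08], "claw": 0},
  {"dp": [-0.3, 0.8, 0], "turn": [0, 0, -0.08], "claw": 0},
])

```text
t: 4.8
ee_pos: [445.2, -88.2, 145.4]
orientation: [-1.565, 0.116, -0.107]
ft_force: [0.9, 0.4, -5.4]
width: 7.8
```

```bash
python3 -c "
from h import *
st();d=grab('wrist','w4');grab('top','top4')"
```

```text
t 4.8 p [445.2 -88.2 145.4] yaw -8.17 tooly [-0.0055  0.0033 -1.    ] F [ 0.9  0.4 -5.4] w 7.8 q [-0.22  0.3   2.05  0.    0.8  -0.08]
```

View pics/w4.png

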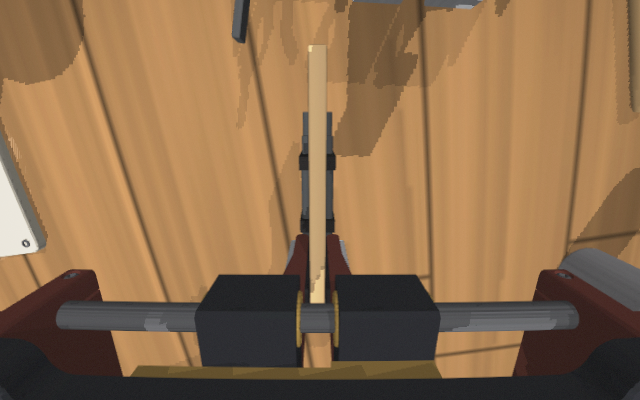

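Emit:
jog_arm([
  {"dp": [0.1, 0, 0.3], "turn": [0, 0, 0], "claw": 0},
  {"dp": [0.2, 0, 0.6], "turn": [0, 0, 0], "claw": 0},
  {"dp": [0.3, 0.2, 0.9], "turn": [0, 0, 0], "claw": 0},
  {"dp": [0.4, 0.5, 1], "turn": [0, 0, -0.01], "claw": 0},
  {"dp": [0.5, 0.7, 1], "turn": [0, 0, -0.01], "claw": 0},
  {"dp": [0.5, 0.7, 1], "turn": [0, 0, -0.01], "claw": 0},
])

```text
t: 5.4
ee_pos: [487.7, -31.3, 226.4]
orientation: [-1.563, 0.136, -0.132]
ft_force: [-0.4, -0.5, -4.7]
width: 7.8
```

Emit:
jog_arm([
  {"dp": [0.1, 0.3, 0.1], "turn": [0, 0, 0], "claw": 0},
  {"dp": [0.2, 0.6, 0.2], "turn": [0, 0, 0], "claw": 0},
  {"dp": [0.2, 0.6, 0.2], "turn": [0, 0, 0], "claw": 0},
  {"dp": [0.2, 0.6, 0.2], "turn": [0, 0, 0], "claw": 0},
])

```text
t: 5.73
ee_pos: [503.8, 16.9, 242.2]
orientation: [-1.564, 0.134, -0.13]
ft_force: [0.0, -0.4, -4.2]
width: 8.1
```

```bash
python3 -c "
from h import *
st();d=grab('wrist','w5')"
```

```text
t 5.73 p [503.8  16.9 242.2] yaw -9.64 tooly [-0.0021  0.0034 -1.    ] F [ 0.  -0.4 -4.2] w 8.1 q [0.01 0.22 1.87 0.   1.05 0.17]
```

View pics/w5.png

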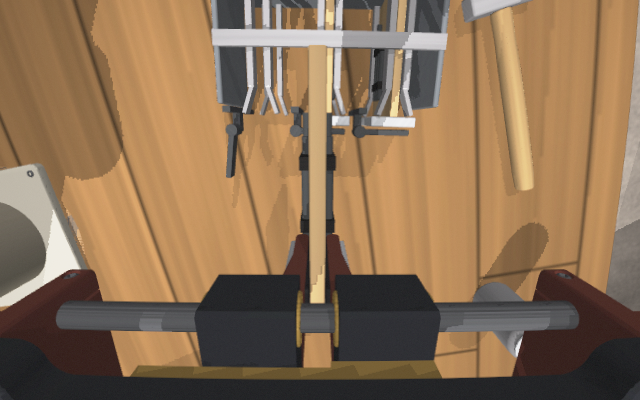

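```bash
python3 -c "
from h import *
crop('w5',200,0,460,190,3,'c7')"
```

```text
(no output)
```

View pics/c7.png

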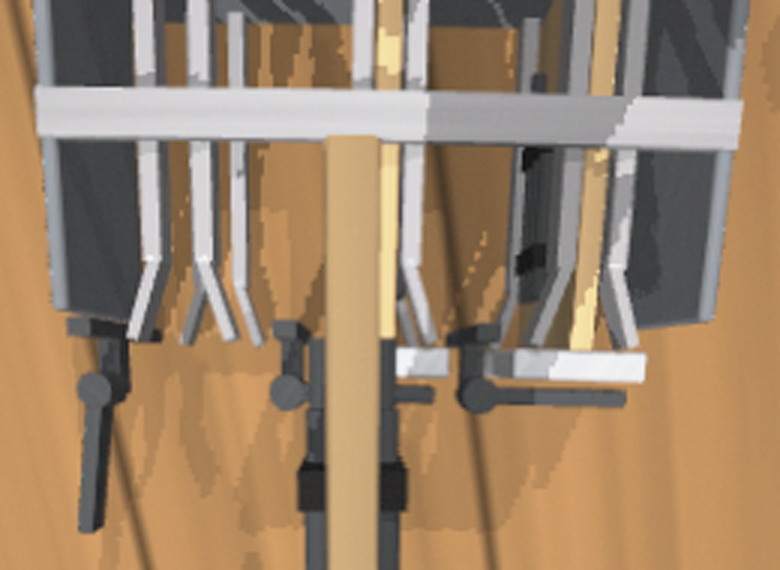

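Run:
```python
from h import *
d=load('w5'); C=lambda p:[200+(p[0]+.5)/3-.5,(p[1]+.5)/3-.5]
f=lambda L,z: onz(d,[C(p) for p in L],z)
a=f([(161,260),(193,260),(152,30),(190,30),(142,335),(222,338)],104); print(a.round(1))
for i in (0,2): 
    m=(a[i]+a[i+1])/2; print('mid',m.round(1),np.linalg.norm(a[i]-a[i+1]).round(1))
print('flare mid',(a[4]+a[5])/2, np.linalg.norm(a[4]-a[5]))
# rail directions
for i in (0,1): v=a[i+2]-a[i]; print('ang',np.degrees(np.arctan2(v[1],v[0])))
h=f([(94,390),(289,391),(478,393),(91,530)],94); print('hubs',h.round(1))
v=h[2]-h[0]; print(np.linalg.norm(v),np.degrees(np.arctan2(v[1],v[0]))+90)
k=h[3]-h[0]; print('keeper bar ang',np.degrees(np.arctan2(k[1],k[0])),np.linalg.norm(k))
p=f([(499,377),(645,381)],100); print('plate3',p, np.linalg.norm(p[0]-p[1]), np.degrees(np.arctan2(*(p[1]-p[0])[1::-1]))+90)
print('side top edges', f([(45,200),(737,200)],109))
cl=cloud(d)
for p in [(150,200),(202,200),(94,390),(570,370),(90,110),(600,115)]:
    u=C(p); print(p, cl[int(round(u[1])),int(round(u[0]))].round(1))
```

```text
[[460.7 136.2 104. ]
 [471.1 134.4 104. ]
 [472.9 202.5 104. ]
 [484.5 200.4 104. ]
 [449.  114.2 104. ]
 [475.4 108.6 104. ]]
mid [465.9 135.3 104. ] 10.6
mid [478.7 201.5 104. ] 11.8
flare mid [462.23275983 111.42358928 104.        ] 26.957668828838738
ang 79.60400323997074
ang 78.52940790362932
hubs [[425.7  99.8  94. ]
 [493.6  87.6  94. ]
 [559.2  75.7  94. ]
 [412.1  51.2  94. ]]
135.69832170819663 79.78274368883187
keeper bar ang -105.61606664073318 50.46689775025916
plate3 [[566.24816935  80.15395976 100.        ]
 [616.00362569  70.53760634 100.        ]] 50.67622410684619 79.06118342716137
side top edges [[429.02008292 159.69864709 109.        ]
 [647.04152524 122.66057534 109.        ]]
(150, 200) [461.4 155.2 102.6]
(202, 200) [478.  152.  104.4]
(94, 390) [426.1  99.4  95.6]
(570, 370) [590.9  78.4 100.4]
(90, 110) [450.1 182.5 109.5]
(600, 115) [606.3 154.1 108.8]
```

Run:
```python
from h import *
crop('w5',295,35,340,300,2.2,'c8')
d=load('w5')
g=cv2.cvtColor(d['img'],cv2.COLOR_RGB2HSV).astype(int)
rows=[];
for r in [60,75,90,110,130,140,180,200,230,260,280]:
    row=d['img'][r,295:340].astype(int); gr=np.abs(np.diff(row.sum(1))); 
    print(r, 295+np.where(gr>60)[0]+.5)
```

```text
60 [308.5 326.5 331.5 332.5 333.5 334.5]
75 [308.5 326.5 331.5 332.5 333.5 334.5]
90 [305.5 307.5 308.5 326.5 330.5 331.5 332.5 333.5 334.5 335.5 338.5]
110 [298.5 302.5 305.5 326.5 330.5 331.5 334.5]
130 [307.5 308.5 325.5 326.5]
140 [301.5 307.5 308.5 325.5 326.5 332.5]
180 [300.5 301.5 308.5 309.5 324.5 325.5 332.5 333.5]
200 [300.5 301.5 308.5 309.5 324.5 325.5 332.5 333.5]
230 [299.5 300.5 308.5 309.5 324.5 325.5 333.5 334.5]
260 [308.5 309.5 323.5 324.5 325.5]
280 [308.5 309.5 310.5 317.5 323.5 324.5 325.5]
```

View pics/c8.png

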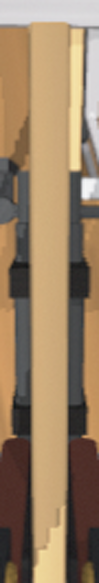

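Run:
```python
from h import *
d=load('w5'); o=d['obs']; M=R.from_rotvec(o['orientation']).as_matrix(); p0=o['ee_pos']
uv=[(308.3,46),(326.7,46),(308.5,60),(326.5,60),(308.8,200),(325,200)]
P=onz(d,uv,p0[2]+32.5); Tt=(P-p0)@M; print(Tt.round(2))
e=(Tt[0]+Tt[1])/2; n=(Tt[4]+Tt[5])/2; print('end',e,'axis dev deg',np.degrees(np.arctan2(e[0]-n[0],e[2]-n[2])))
print(dep(d,[(317,60),(317,100),(317,200)])-p0)
c=cloud(d)
X=c[50:280:3,312:322].reshape(-1,3); X=(X-p0)
# pitch of top edge: height vs forward
ux=M[:,2]; s=X@ux; A=np.polyfit(s,X[:,2],1); print('pitch',np.degrees(np.arctan(A[0])),A)
```

```text
[[ -2.88 -32.17 107.21]
 [  4.73 -32.19 107.2 ]
 [ -2.84 -32.18 101.86]
 [  4.68 -32.2  101.85]
 [ -3.25 -32.37  41.13]
 [  4.43 -32.39  41.13]]
end [  0.9226013  -32.17734514 107.20595566] axis dev deg 0.2847613802808541
[[17.79521009 99.94987306 33.74870165]
 [15.13902999 84.426967   33.59851301]
 [ 7.65487722 40.68133659 33.79587793]]
 ** On entry to DLASCL parameter number  4 had an illegal value
 ** On entry to DLASCL parameter number  4 had an illegal value
 ** On entry to DLASCL parameter number  4 had an illegal value
 ** On entry to DLASCL parameter number  4 had an illegal value
 ** On entry to DLASCL parameter number  5 had an illegal value
 ** On entry to DLASCL parameter number  4 had an illegal valueTraceback (most recent call last):
  File "<stdin>", line 10, in <module>
    c, resids, rank, s = lstsq(lhs, rhs, rcond)
                         ~~~~~^^^^^^^^^^^^^^^^^
    x, resids, rank, s = _umath_linalg.lstsq(a, b, rcond,
                         ~~~~~~~~~~~~~~~~~~~^^^^^^^^^^^^^
                                             signature=signature)
                                             ^^^^^^^^^^^^^^^^^^^^
    raise LinAlgError("SVD did not converge in Linear Least Squares")
numpy.linalg.LinAlgError: SVD did not converge in Linear Least Squares
```

Emit:
jog_arm([
  {"dp": [-0.4, -0.2, 0], "turn": [0, 0, 0], "claw": 0},
  {"dp": [-0.81, -0.4, 0], "turn": [0, 0, -0.0025], "claw": 0},
  {"dp": [-0.81, -0.4, -0.4], "turn": [0, 0, -0.0025], "claw": 0},
  {"dp": [-0.81, -0.4, -0.8], "turn": [0, 0, -0.0025], "claw": 0},
  {"dp": [-0.81, -0.4, -1], "turn": [0, 0, -0.0025], "claw": 0},
  {"dp": [-0.81, -0.4, -1], "turn": [0, 0, -0.0025], "claw": 0},
  {"dp": [-0.81, -0.4, -1], "turn": [0, 0, -0.0025], "claw": 0},
])

```text
t: 6.37
ee_pos: [437.2, -16.5, 161.1]
orientation: [-1.563, 0.145, -0.135]
ft_force: [0.2, 0.7, -4.5]
width: 7.9
```

```bash
python3 -c "
from h import *
st();d=grab('wrist','w6')"
```

```text
t 6.37 p [437.2 -16.5 161.1] yaw -10.21 tooly [-0.0062  0.0033 -1.    ] F [ 0.2  0.7 -4.5] w 7.9 q [-0.07  0.25  2.07  0.    0.83  0.11]
```

View pics/w6.png

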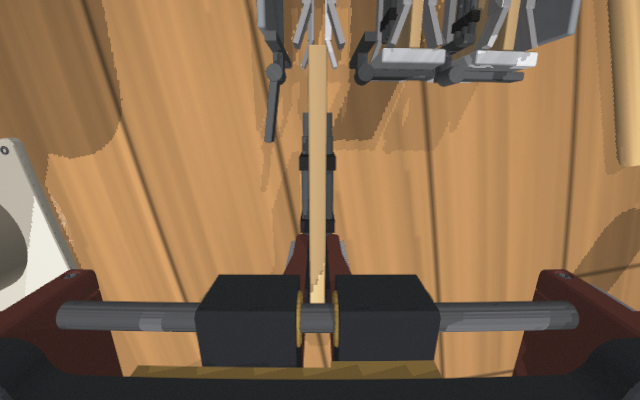

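Emit:
jog_arm([
  {"dp": [0.02, 0, -0.4], "turn": [-0.001, -0.002, 0], "claw": 0},
  {"dp": [0.02, 0, -0.8], "turn": [-0.001, -0.002, 0], "claw": 0},
  {"dp": [0.02, 0, -1], "turn": [-0.001, -0.002, 0], "claw": 0},
  {"dp": [0.02, 0, -1], "turn": [-0.001, -0.002, 0], "claw": 0},
])

```text
t: 6.75
ee_pos: [439.0, -16.6, 80.6]
orientation: [-1.566, 0.14, -0.139]
ft_force: [-0.7, 0.6, -4.7]
width: 8.1
```

```bash
python3 -c "
from h import *
st();d=grab('wrist','w7'); crop('w7',250,0,400,110,5,'c9')"
```

```text
t 6.75 p [439.  -16.6  80.6] yaw -10.19 tooly [-8.e-04  2.e-04 -1.e+00] F [-0.7  0.6 -4.7] w 8.1 q [-0.06  0.4   2.12  0.    0.62  0.11]
```

View pics/c9.png

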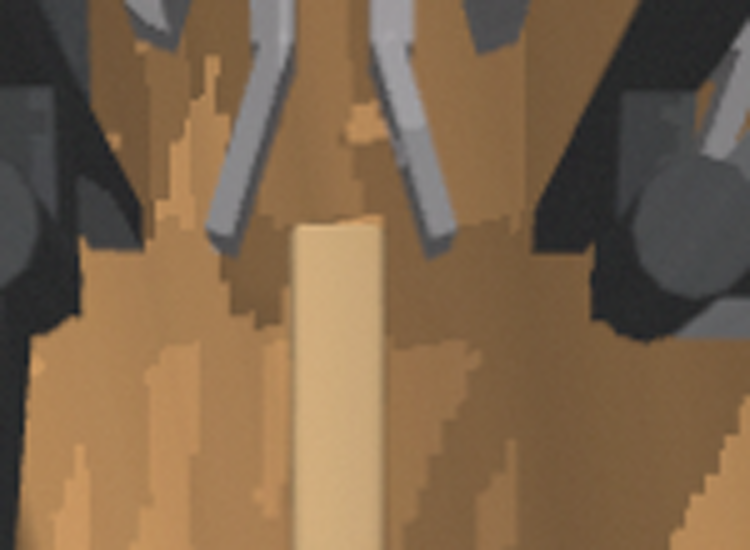

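Emit:
jog_arm([
  {"dp": [-0.007, 0, -0.08], "turn": [0, 0, 0], "claw": 0},
  {"dp": [-0.007, 0, -0.14], "turn": [0, 0, 0], "claw": 0},
  {"dp": [-0.007, 0, -0.14], "turn": [0, 0, 0], "claw": 0},
  {"dp": [-0.007, 0, -0.14], "turn": [0, 0, 0], "claw": 0},
])

```text
t: 7.13
ee_pos: [439.9, -16.6, 71.4]
orientation: [-1.566, 0.138, -0.141]
ft_force: [-0.2, 0.2, -5.6]
width: 7.8
```

```bash
python3 -c "
from h import *
st();d=grab('wrist','w8'); crop('w8',250,0,400,110,5,'c10')"
```

```text
t 7.13 p [439.9 -16.6  71.4] yaw -10.19 tooly [ 0.0023  0.     -1.    ] F [-0.2  0.2 -5.6] w 7.8 q [-0.06  0.42  2.12  0.    0.59  0.11]
```

View pics/c10.png

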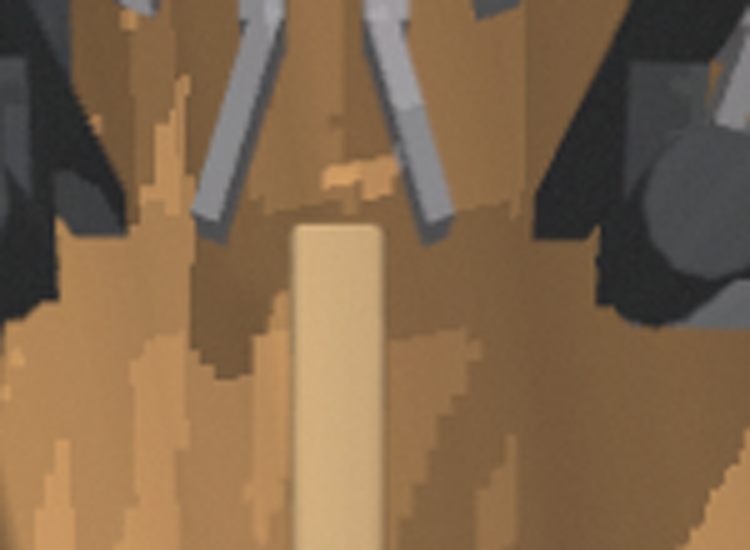

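Run:
```python
from h import *
for tag,L in (('w7',[(238,238),(425,240),(293,50),(372,50),(292,3),(370,3)]),('w8',[(222,215),(422,215),(282,40),(364,40)])):
    d=load(tag); C=lambda p:[250+(p[0]+.5)/5-.5,(p[1]+.5)/5-.5]
    a=onz(d,[C(p) for p in L],14); m=(a[0::2]+a[1::2])/2; print(m.round(1),np.linalg.norm(a[0::2]-a[1::2],axis=1))
    o=d['obs'];p=onz(d,[C((293,228)),C((384,228))],o['ee_pos'][2]+32.5); print('board end',p.mean(0).round(1))
    e=p.mean(0); ux=np.array([np.cos(np.radians(79.6)),np.sin(np.radians(79.6)),0]); uy=np.array([-ux[1],ux[0],0])
    for q in m: print('lat slot-board',(q-e)@uy.T,'along',(q-e)@ux)
```

```text
[[461.7 110.2  14. ]
 [466.2 134.2  14. ]
 [467.  140.1  14. ]] [27.19561336 11.16565142 10.95019109]
board end [458.8  89.  113.1]
lat slot-board 1.0276494813042716 along 21.302097997684836
lat slot-board 0.9280227926444274 along 45.81335667604786
lat slot-board 1.1494258435439453 along 51.728324249340695
[[461.7 111.3  14. ]
 [465.7 132.6  14. ]] [27.82343511 11.11244926]
board end [459.7  89.  103.9]
lat slot-board 2.03826810880625 along 22.34434178236966
lat slot-board 1.905269024850431 along 44.037288643292996
```

Emit:
jog_arm([
  {"dp": [-0.035, 0, -0.02], "turn": [0, 0.0007, 0], "claw": 0},
  {"dp": [-0.035, 0, -0.02], "turn": [0, 0.0007, 0], "claw": 0},
  {"dp": [-0.035, 0, -0.02], "turn": [0, 0.0007, 0], "claw": 0},
])

```text
t: 7.43
ee_pos: [437.0, -16.6, 70.0]
orientation: [-1.566, 0.14, -0.14]
ft_force: [0.1, -0.1, -4.7]
width: 7.9
```

```bash
python3 -c "
from h import *
st()"
```

```text
t 7.43 p [437.  -16.6  70. ] yaw -10.19 tooly [ 2.e-04  0.e+00 -1.e+00] F [ 0.1 -0.1 -4.7] w 7.9 q [-0.07  0.42  2.13  0.    0.59  0.11]
```

Emit:
jog_arm([
  {"dp": [0.03, 0.12, 0], "turn": [0, 0, 0], "claw": 0},
  {"dp": [0.055, 0.25, 0], "turn": [0, 0, 0], "claw": 0},
  {"dp": [0.08, 0.37, 0], "turn": [0, 0, 0], "claw": 0},
  {"dp": [0.1, 0.5, 0], "turn": [0, 0, 0], "claw": 0},
  {"dp": [0.1, 0.5, 0], "turn": [0, 0, 0], "claw": 0},
])

```text
t: 7.85
ee_pos: [445.6, 25.4, 70.0]
orientation: [-1.566, 0.138, -0.139]
ft_force: [0.2, 0.0, -4.5]
width: 7.6
```

```bash
python3 -c "
from h import *
st();d=grab('wrist','w9'); crop('w9',250,0,400,110,5,'c11')"
```

```text
t 7.85 p [445.6  25.4  70. ] yaw -10.08 tooly [ 8.e-04  3.e-04 -1.e+00] F [ 0.2  0.  -4.5] w 7.6 q [0.03 0.43 2.11 0.   0.6  0.21]
```

View pics/c11.png

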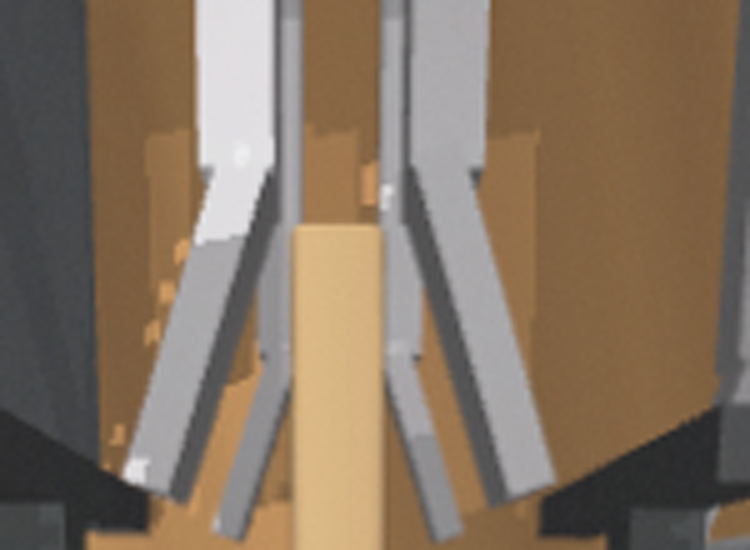

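Emit:
jog_arm([
  {"dp": [0.028, 0.15, 0], "turn": [0, 0, 0], "claw": 0},
  {"dp": [0.055, 0.3, 0], "turn": [0, 0, 0], "claw": 0},
  {"dp": [0.083, 0.45, 0], "turn": [0, 0, 0], "claw": 0},
  {"dp": [0.11, 0.6, 0], "turn": [0, 0, 0], "claw": 0},
  {"dp": [0.132, 0.72, 0], "turn": [0, 0, 0], "claw": 0},
  {"dp": [0.15, 0.82, 0], "turn": [0, 0, 0], "claw": 0},
  {"dp": [0.15, 0.82, 0], "turn": [0, 0, 0], "claw": 0},
])

```text
t: 8.48
ee_pos: [457.6, 91.4, 70.0]
orientation: [-1.566, 0.136, -0.138]
ft_force: [0.1, 0.4, -3.8]
width: 8.0
```

```bash
python3 -c "
from h import *
st();d=grab('wrist','w10')"
```

```text
t 8.48 p [457.6  91.4  70. ] yaw -9.98 tooly [ 9.e-04  3.e-04 -1.e+00] F [ 0.1  0.4 -3.8] w 8.0 q [0.17 0.45 2.07 0.   0.62 0.35]
```

View pics/w10.png

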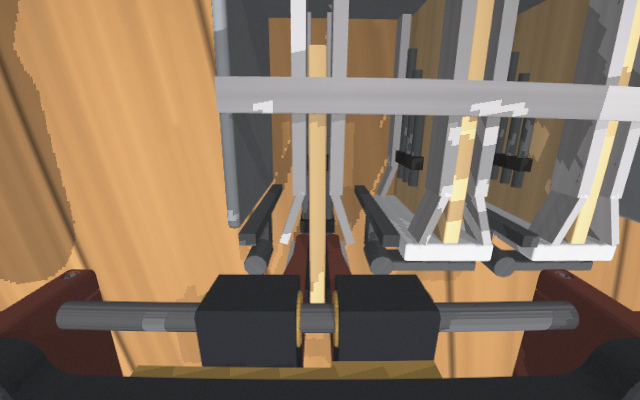

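Emit:
jog_arm([
  {"dp": [0, 0, -0.03], "turn": [0, 0, 0], "claw": 0},
  {"dp": [0, 0, -0.03], "turn": [0, 0, 0], "claw": 0},
  {"dp": [0, 0, -0.03], "turn": [0, 0, 0], "claw": 0.15},
  {"dp": [0, 0, -0.03], "turn": [0, 0, 0], "claw": 0.15},
  {"dp": [0, 0, -0.03], "turn": [0, 0, 0], "claw": 0.15},
])

```text
t: 8.95
ee_pos: [457.5, 90.5, 67.7]
orientation: [-1.566, 0.137, -0.138]
ft_force: [0.7, 0.3, 0.5]
width: 13.6
```

Emit:
jog_arm([
  {"dp": [0, 0, 0.2], "turn": [0, 0, 0], "claw": 0.15},
  {"dp": [0, 0, 0.5], "turn": [0, 0, 0], "claw": 0.15},
  {"dp": [0, 0, 0.75], "turn": [0, 0, 0], "claw": 0.15},
  {"dp": [-0.05, -0.3, 0.75], "turn": [0, 0, 0], "claw": 0.0},
  {"dp": [-0.1, -0.6, 0.75], "turn": [0, 0, 0], "claw": 0.0},
  {"dp": [-0.145, -0.8, 0.75], "turn": [0, 0, 0], "claw": 0.0},
  {"dp": [-0.145, -0.8, 0.75], "turn": [0, 0, 0], "claw": 0.0},
])

```text
t: 9.53
ee_pos: [445.1, 24.5, 127.9]
orientation: [-1.567, 0.138, -0.139]
ft_force: [-0.4, 0.8, 0.0]
width: 0.3
```

```bash
python3 -c "
from h import *
st();d=grab('wrist','w11')"
```

```text
t 9.53 p [445.1  24.5 127.9] yaw -10.13 tooly [ 6.e-04 -3.e-04 -1.e+00] F [-0.4  0.8  0. ] w 0.3 q [ 0.03  0.32  2.08 -0.    0.74  0.21]
```

View pics/w11.png

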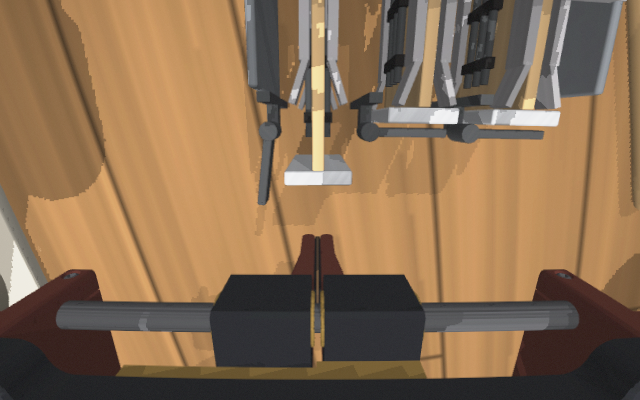

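Emit:
jog_arm([
  {"dp": [0, 0, -0.5], "turn": [0, 0, 0], "claw": 0},
  {"dp": [0, 0, -0.9], "turn": [0, 0, 0], "claw": 0},
  {"dp": [0, 0, -1], "turn": [0, 0, 0], "claw": 0},
  {"dp": [0.022, 0.12, -1], "turn": [0, 0, 0], "claw": 0},
  {"dp": [0.044, 0.24, -1], "turn": [0, 0, 0], "claw": 0},
  {"dp": [0.066, 0.36, -1], "turn": [0, 0, 0], "claw": 0},
  {"dp": [0.073, 0.4, -1], "turn": [0, 0, 0], "claw": 0},
])

```text
t: 10.17
ee_pos: [452.9, 59.3, 49.2]
orientation: [-1.566, 0.135, -0.141]
ft_force: [-0.2, -3.3, -0.1]
width: 0.8
```

```bash
python3 -c "
from h import *
st()"
```

```text
t 10.17 p [452.9  59.3  49.2] yaw -10.07 tooly [ 3.7e-03  3.0e-04 -1.0e+00] F [-0.2 -3.3 -0.1] w 0.8 q [ 0.1   0.49  2.09 -0.    0.56  0.28]
```

Emit:
jog_arm([
  {"dp": [0.01, 0.08, 0], "turn": [0, 0, 0], "claw": 0},
  {"dp": [0.02, 0.16, 0], "turn": [0, 0, 0], "claw": 0},
  {"dp": [0.035, 0.24, 0], "turn": [0, 0, 0], "claw": 0},
  {"dp": [0.045, 0.32, 0], "turn": [0, 0, 0], "claw": 0},
  {"dp": [0.045, 0.32, 0], "turn": [0, 0, 0], "claw": 0},
])

```text
t: 10.58
ee_pos: [457.4, 86.0, 50.2]
orientation: [-1.565, 0.133, -0.142]
ft_force: [0.9, 0.7, 0.4]
width: 0.6
```

```bash
python3 -c "
from h import *
st();d=grab('wrist','w12')"
```

```text
t 10.58 p [457.4  86.   50.2] yaw -10.03 tooly [ 5.8e-03  7.0e-04 -1.0e+00] F [0.9 0.7 0.4] w 0.6 q [ 0.16  0.49  2.08 -0.    0.57  0.34]
```

View pics/w12.png

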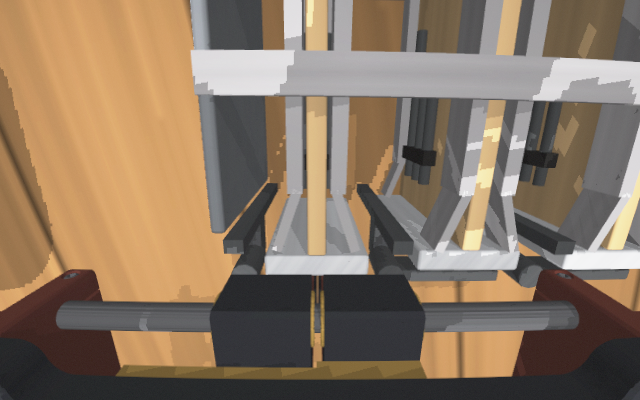

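Emit:
jog_arm([
  {"dp": [0.002, 0.03, 0], "turn": [0, 0, 0], "claw": 0},
  {"dp": [0.005, 0.055, 0], "turn": [0, 0, 0], "claw": 0},
  {"dp": [0.005, 0.055, 0], "turn": [0, 0, 0], "claw": 0},
])

```text
t: 10.88
ee_pos: [457.4, 89.1, 50.3]
orientation: [-1.567, 0.133, -0.141]
ft_force: [-1.6, -13.5, 5.9]
width: 0.5
```

Emit:
jog_arm([
  {"dp": [0.0, 0.025, 0], "turn": [0, 0, 0], "claw": 0},
  {"dp": [0.0, 0.025, 0], "turn": [0, 0, 0], "claw": 0},
])

```text
t: 11.05
ee_pos: [456.2, 89.2, 50.4]
orientation: [-1.57, 0.134, -0.139]
ft_force: [-3.0, -18.1, 5.4]
width: 0.4
```

```bash
python3 -c "
from h import *
st();d=grab('wrist','w13');crop('w13',180,160,500,290,2.4,'c13'); grab('top','top13'); crop('top13',255,150,345,250,6,'c13t')"
```

```text
t 11.05 p [456.2  89.2  50.4] yaw -9.95 tooly [ 0.0026 -0.0036 -1.    ] F [ -3.  -18.1   5.4] w 0.4 q [ 0.17  0.49  2.08 -0.01  0.57  0.35]
```

View pics/c13.png

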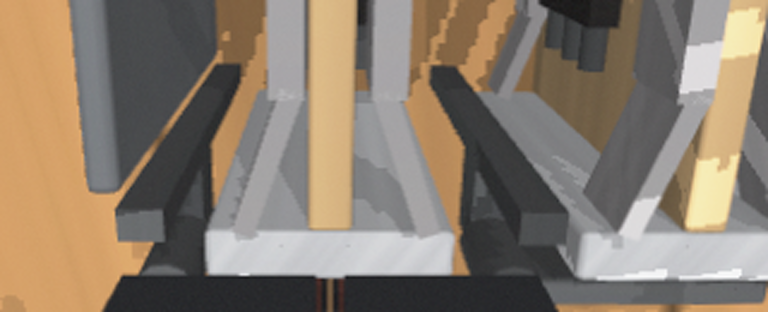

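Run:
```python
from h import *
d=load('w13'); C=lambda p:[180+(p[0]+.5)/2.4-.5,160+(p[1]+.5)/2.4-.5]
P=onz(d,[C(p) for p in [(208,231),(455,231),(585,233),(765,230),(208,275),(452,276),(580,279),(700,279)]],100)
a=np.radians(79.7); ux=np.array([np.cos(a),np.sin(a),0]);uy=np.array([-ux[1],ux[0],0]); h=np.array([472.9,173.6,0])
print(np.c_[(P-h)@ux,(P-h)@uy].round(1))
```

```text
[[-65.4  23.2]
 [-65.3 -21.8]
 [-65.7 -45.8]
 [-65.2 -79.6]
 [-74.5  23.6]
 [-74.5 -21.8]
 [-75.2 -46. ]
 [-75.4 -69. ]]
```

View pics/c13t.png

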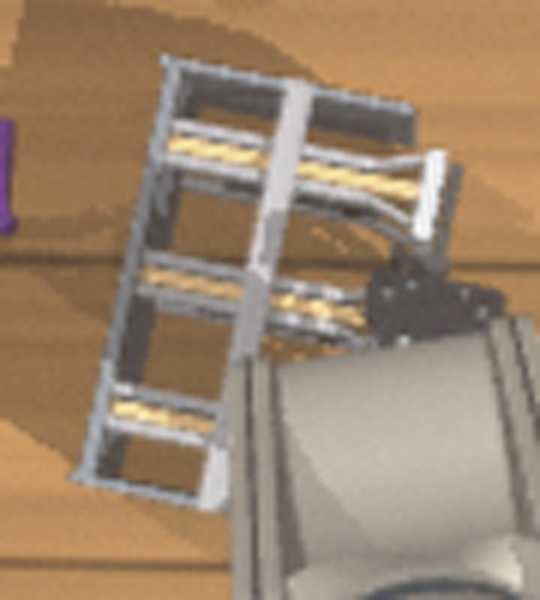

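```bash
cat > kp.py <<'E'
from h import *
a=np.radians(79.7); ux=np.array([np.cos(a),np.sin(a)]);uy=np.array([-ux[1],ux[0]]); h=np.array([472.9,173.6])
def wp(th,r=36,gap=0):
    t=np.radians(th); di=np.array([-np.sin(t),-np.cos(t)]); n=np.array([-np.cos(t),np.sin(t)])
    s=10*abs(np.cos(t))+13.5*abs(np.sin(t)); c=np.array([-81,33])+r*di+(3+s+gap)*n
    return h+ux*c[0]+uy*c[1]
if __name__=='__main__':
    print('start',wp(95.3,36,12).round(1))
    for th in (95,80,70,60,50,40,30,20,10,5,0): print(th,wp(th,36 if th>30 else 34).round(1))
E
python3 kp.py
```

```text
start [388.  73.]
95 [399.7  69.7]
80 [407.7  63.9]
70 [413.2  61.1]
60 [419.5  59.3]
50 [426.6  58.7]
40 [434.1  59.8]
30 [440.   63.8]
20 [446.7  68. ]
10 [452.6  73.8]
5 [455.   77.2]
0 [457.1  80.9]
```

Emit:
jog_arm([
  {"dp": [-0.02, -0.15, 0], "turn": [0, 0, 0], "claw": 0},
  {"dp": [-0.02, -0.15, 0.4], "turn": [0, 0, 0], "claw": 0},
  {"dp": [-0.02, -0.15, 0.85], "turn": [0, 0, 0], "claw": 0},
  {"dp": [-0.02, -0.15, 0.85], "turn": [0, 0, 0], "claw": 0},
  {"dp": [-0.4, -0.15, 0.85], "turn": [0, 0, 0], "claw": 0},
  {"dp": [-0.8, -0.2, 0.85], "turn": [0, 0, 0], "claw": 0},
  {"dp": [-0.83, -0.2, 0.85], "turn": [0, 0, 0], "claw": 0},
])

```text
t: 11.73
ee_pos: [383.5, 72.5, 117.5]
orientation: [-1.571, 0.139, -0.134]
ft_force: [-1.8, 0.1, 0.3]
width: 0.4
```

```bash
python3 -c "
from h import *
st();d=grab('wrist','w14');grab('scene','s14')"
```

```text
t 11.73 p [383.5  72.5 117.5] yaw -9.97 tooly [-0.0034 -0.0041 -1.    ] F [-1.8  0.1  0.3] w 0.4 q [ 0.16  0.27  2.2  -0.01  0.68  0.34]
```

View pics/w14.png

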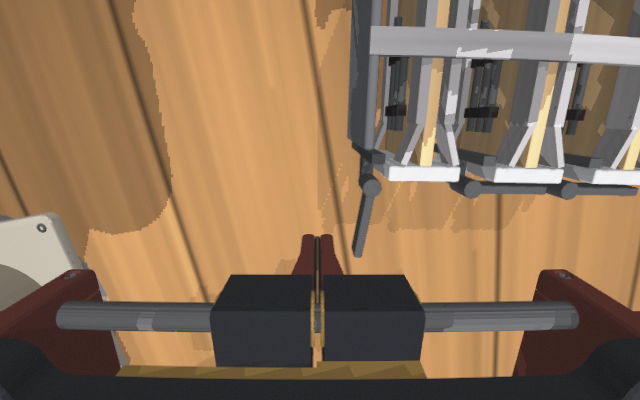

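View pics/s14.png

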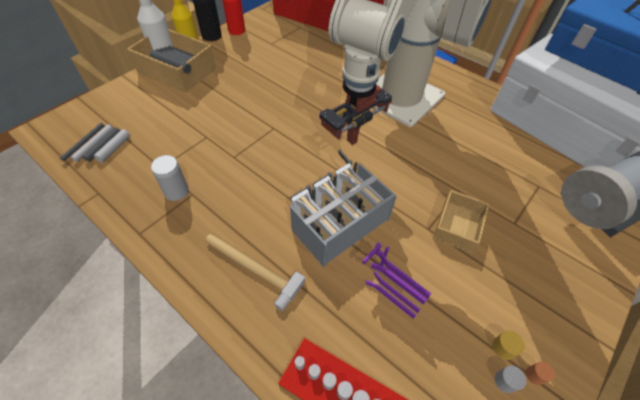

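Emit:
jog_arm([
  {"dp": [0.03, 0, -0.25], "turn": [0, 0, 0], "claw": 0},
  {"dp": [0.04, 0, -0.47], "turn": [0, 0, 0], "claw": 0},
  {"dp": [0.04, 0, -0.47], "turn": [0, 0, 0], "claw": 0},
  {"dp": [0.04, 0, -0.47], "turn": [0, 0, 0], "claw": 0},
])

```text
t: 12.17
ee_pos: [392.5, 73.4, 80.2]
orientation: [-1.57, 0.136, -0.138]
ft_force: [-0.0, -0.8, 0.6]
width: 0.5
```

```bash
python3 -c "
from h import *
st()"
```

```text
t 12.17 p [392.5  73.4  80.2] yaw -9.98 tooly [ 0.0011 -0.0033 -1.    ] F [-0.  -0.8  0.6] w 0.5 q [ 0.16  0.36  2.2  -0.01  0.58  0.34]
```

Emit:
jog_arm([
  {"dp": [0.09, -0.045, 0], "turn": [0, 0, 0], "claw": 0},
  {"dp": [0.14, -0.09, 0], "turn": [0, 0, 0], "claw": 0},
  {"dp": [0.19, -0.12, 0], "turn": [0, 0, 0], "claw": 0},
  {"dp": [0.26, -0.155, 0], "turn": [0, 0, 0], "claw": 0},
  {"dp": [0.34, -0.175, 0], "turn": [0, 0, 0], "claw": 0},
  {"dp": [0.425, -0.185, 0], "turn": [0, 0, 0], "claw": 0},
  {"dp": [0.52, -0.17, 0], "turn": [0, 0, 0], "claw": 0},
  {"dp": [0.52, -0.17, 0], "turn": [0, 0, 0], "claw": 0},
])

```text
t: 12.83
ee_pos: [436.3, 59.8, 80.5]
orientation: [-1.569, 0.134, -0.14]
ft_force: [-0.2, -0.7, -0.3]
width: 0.4
```

```bash
python3 -c "
from h import *
st();d=grab('wrist','w15')"
```

```text
t 12.83 p [436.3  59.8  80.5] yaw -9.99 tooly [ 0.0034 -0.0033 -1.    ] F [-0.2 -0.7 -0.3] w 0.4 q [ 0.11  0.4   2.12 -0.01  0.62  0.29]
```

View pics/w15.png

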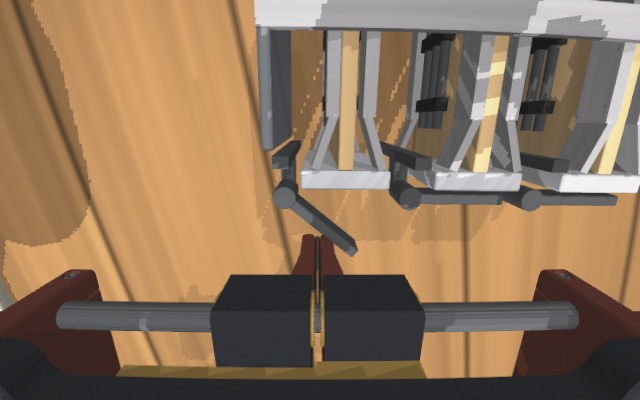

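Emit:
jog_arm([
  {"dp": [0.05, 0.05, 0], "turn": [0, 0, 0], "claw": 0},
  {"dp": [0.09, 0.075, 0], "turn": [0, 0, 0], "claw": 0},
  {"dp": [0.13, 0.1, 0], "turn": [0, 0, 0], "claw": 0},
  {"dp": [0.165, 0.135, 0], "turn": [0, 0, 0], "claw": 0},
  {"dp": [0.2, 0.175, 0], "turn": [0, 0, 0], "claw": 0},
  {"dp": [0.22, 0.21, 0], "turn": [0, 0, 0], "claw": 0},
  {"dp": [0.24, 0.24, 0], "turn": [0, 0, 0], "claw": 0},
  {"dp": [0.24, 0.24, 0], "turn": [0, 0, 0], "claw": 0},
])

```text
t: 13.55
ee_pos: [455.8, 79.6, 80.5]
orientation: [-1.569, 0.133, -0.14]
ft_force: [-0.9, 0.1, 1.1]
width: 0.5
```

```bash
python3 -c "
from h import *
st();d=grab('wrist','w16')"
```

```text
t 13.55 p [455.8  79.6  80.5] yaw -9.95 tooly [ 0.0046 -0.003  -1.    ] F [-0.9  0.1  1.1] w 0.5 q [ 0.15  0.43  2.07 -0.01  0.64  0.33]
```

View pics/w16.png

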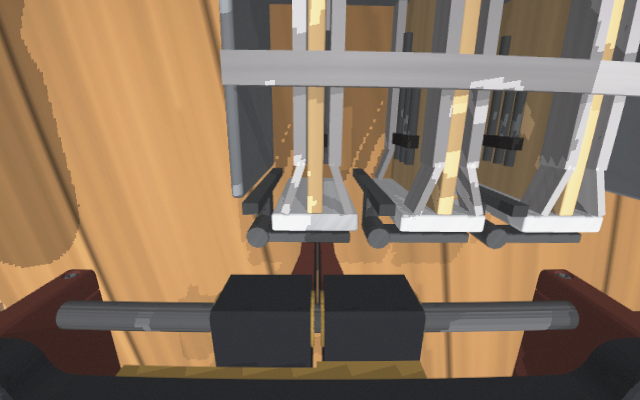

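Nearly shut; I'll press gently until the force rises.

Emit:
jog_arm([
  {"dp": [0.004, 0.02, 0], "turn": [0, 0, 0], "claw": 0},
  {"dp": [0.004, 0.03, 0], "turn": [0, 0, 0], "claw": 0},
  {"dp": [0.004, 0.03, 0], "turn": [0, 0, 0], "claw": 0},
])

```text
t: 13.85
ee_pos: [456.0, 80.5, 80.6]
orientation: [-1.571, 0.132, -0.14]
ft_force: [0.2, -11.3, 1.7]
width: 0.5
```

Emit:
jog_arm([
  {"dp": [0.0, 0.02, 0], "turn": [0, 0, 0], "claw": 0},
  {"dp": [0.0, 0.02, 0], "turn": [0, 0, 0], "claw": 0},
])

```text
t: 14.02
ee_pos: [456.0, 80.5, 80.7]
orientation: [-1.574, 0.131, -0.139]
ft_force: [0.0, -13.8, -0.5]
width: 0.5
```

Emit:
jog_arm([
  {"dp": [-0.05, -0.3, 0], "turn": [0, 0, 0], "claw": 0},
  {"dp": [-0.1, -0.6, 0.3], "turn": [0, 0, 0], "claw": 0},
  {"dp": [-0.1, -0.7, 0.8], "turn": [0, 0, 0], "claw": 0},
  {"dp": [-0.1, -0.7, 1], "turn": [0, 0, 0], "claw": 0},
  {"dp": [-0.1, -0.7, 1], "turn": [0, 0, 0], "claw": 0},
])

```text
t: 14.43
ee_pos: [450.9, 24.0, 164.3]
orientation: [-1.573, 0.126, -0.146]
ft_force: [1.4, 0.9, 0.7]
width: 0.7
```

```bash
python3 -c "
from h import *
st();d=grab('wrist','w17');crop('w17',180,0,440,160,3,'c17');grab('top','top17');grab('scene','s17')"
```

```text
t 14.43 p [450.9  24.  164.3] yaw -9.92 tooly [ 0.0125 -0.0072 -0.9999] F [1.4 0.9 0.7] w 0.7 q [ 0.03  0.25  2.06 -0.01  0.82  0.21]
```

View pics/w17.png

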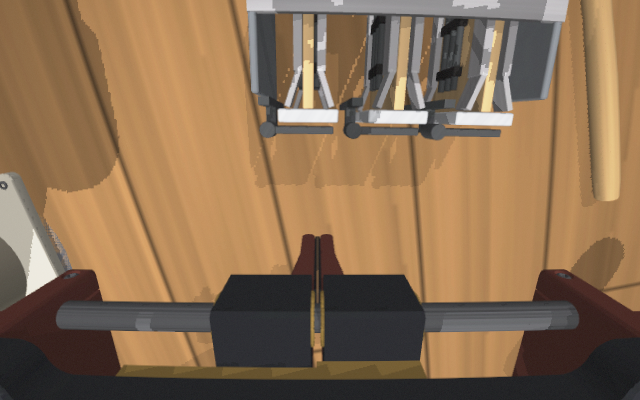

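View pics/c17.png

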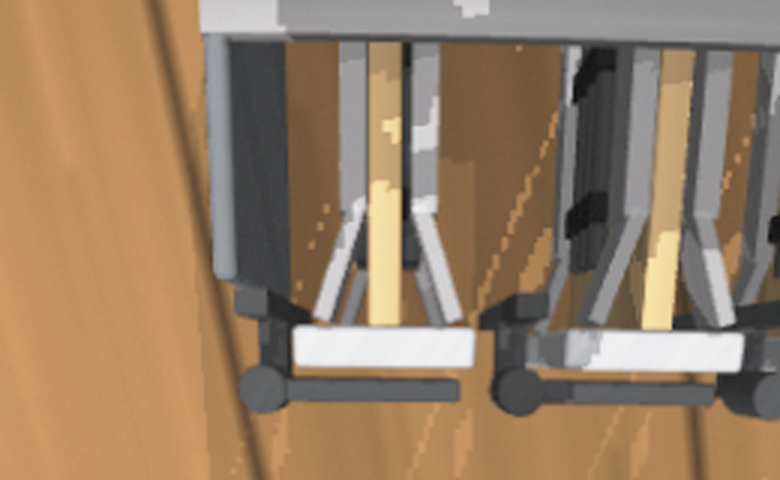

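View pics/top17.png

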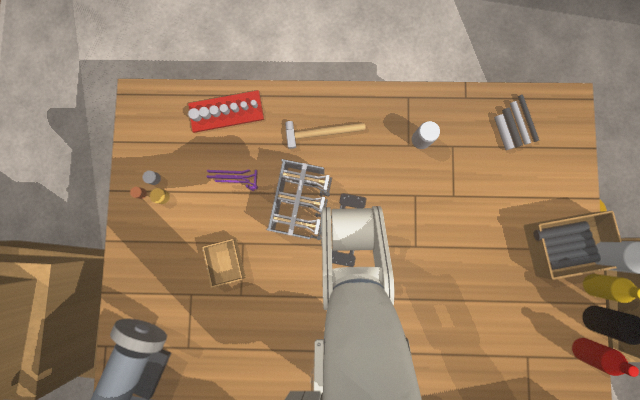

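Run:
```python
from kp import *
d=load('w17'); C=lambda p:[180+(p[0]+.5)/3-.5,(p[1]+.5)/3-.5]
def b(L,z):
    P=onz(d,[C(p) for p in L],z)[:,:2]; return np.c_[(P-h)@ux,(P-h)@uy]
print('plate outer ours/nb',b([(295,367),(473,369),(567,367),(742,371)],100).round(1))
k=b([(262,390),(455,390),(517,391),(710,394)],94); print('bars',k.round(1))
for i in (0,2): v=k[i+1]-k[i]; print(np.degrees(np.arctan2(-v[0],-v[1])))
st()
```

```text
plate outer ours/nb [[-75.3  23.6]
 [-75.6 -21.8]
 [-74.9 -45.9]
 [-75.4 -91.3]]
bars [[-81.3  33.2]
 [-81.1 -17.7]
 [-81.2 -34.1]
 [-81.5 -85.6]]
-0.22178760152662555
0.33515694168410987
t 14.58 p [447.7  24.7 160.2] yaw -9.83 tooly [ 0.0046 -0.0075 -1.    ] F [ 0.1 -0.4 -0.5] w 0.5 q [ 0.03  0.26  2.06 -0.01  0.82  0.21]
```

All match the neighbours and the robot is clear, so I'm handing in.

```bash
python3 -c "
from h import *
print(ctrl.close_job())"
```

```text
the job is handed in; nothing more can be done
None
```

The panel is fully home in the empty bay (the one nearest the robot), metal face outwards, and that bay's keeper bar is shut across it. I handed the job in at about 14.6 s.

I gripped the bare top of the board, set its plain end in the guides and slid it in. I then pushed on the metal face with the closed fingers until it met the back stop, at about 18 N. Only after that did I swing the keeper bar round and press it against its own stop, at about 14 N.

**Panel:** the last wrist picture puts its metal face 75.3 to 75.6 mm in front of the home centre. The spec says 75, and the neighbouring face measures 74.9 to 75.4 mm.

**Keeper bar:** it measures about -0.2° from shut, against 0.3° for a neighbour's bar, so both are within measuring error.

**Other things:** the oil can, hammer, tray and purple look-alike appear unmoved in the final overhead picture. The gripper was clear of everything. The largest wrist force I read was about 19 N.

No check failed. The only disagreements were 1–2 mm between the camera views, and small drift in the arm's position, which I corrected before inserting the panel.

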